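# Refit the filter cassette in the dust box

## Robot

A 7-joint arm with a two-finger parallel gripper is mounted at the origin on a cart in front of the work surface, level with it; the furniture and walls round the work are solid. World frame = base frame: x ahead of the robot, y to its left, z up, the work surface at z = 0. Lengths are in mm, angles in rad, forces in N, time in s.
With the tool pointing down it reaches from about 400 to 875 mm from the base axis. Payload 6.5 kg.
Tool frame: the origin (TCP) lies midway between the tips of the shut fingers; the grasp point (between the pads) lies 19 mm behind it (bot.tcp_to_grasp is the distance from the TCP to the grasp point, in mm); z points along the fingers, y is the line along which they close (so a half turn about z gives the same grasp; the last joint's range is limited). The gripper opens to 85 mm and grips with 20 to 120 N. Pads are 22 mm wide; open, the fingers measure 114 mm over their backs; the gripper's body (76 mm by 85 mm) begins 54 mm behind the grasp point. The pads swing forward as they close: fully open they stand 13 mm farther back than shut.
Start: joints at [1.259, 0.536, -0.004, 1.538, 0.003, 1.067, -0.071], TCP at [158.162, -630.456, 231.29] pointing down, gripper open.
Joint ranges: [-2.7, 2.7], [-0.37, 2.16], [-1.27, 1.26], [0.24, 2.4], [-1.31, 4.45], [0.19, 1.91], [-2.76, 2.76]. Speed limits (rad/s): [2.39, 2.39, 3.14, 3.14, 3.14, 3.14, 3.14].

## Interface

Orientations are given as a unit quaternion [w, x, y, z].
In Python, from workcell import bot gives the robot as it stands. Calls block until the motion is done:
- bot.movep(position, orientation): joint-space move of the TCP to a pose.
- bot.move_straight(position, vel=150, rot=None, f_stop=None): straight line of the TCP; rot=None keeps the orientation; vel is the mean speed in mm/s. With f_stop (N) it stops when the force on the tool has changed by that much, and returns True; else False.
- bot.move_joints(angles): joint-space move.
- bot.command_gripper(opening, force=None): finger opening in mm; force is the grip in N (None keeps the last); returns when the fingers have stopped.
- bot.wait(seconds).
- bot.inverse_kinematics(position, orientation): joint angles nearest the present ones, or None.
- bot.read_state(): the state.
- bot.camera(name): name is "scene" or "top" or "wrist"; returns the picture (420x560x3 uint8, red, green, blue); there is no depth.
- bot.calibration(name): a dict with "mtx" (3x3 intrinsics, pixels), "cam_to_world" (4x4, takes a point from camera to world coordinates); the wrist camera has in their place "hand_eye" (4x4, takes a point from camera to tool coordinates, whose origin is the TCP and whose axes are the flange's). Camera axes: x right, y up, looking along -z (the intrinsics and any distortion apply to the point x, -y, -z); pixel columns grow to the right and rows downward; lengths in mm; the calibration is good to about 2 mm. The wrist camera is an equidistant fisheye: a pixel r from the principal point sees the ray r / f radians off the axis. A picture is of the moment at which its call begins: read the wrist's pose just before it. calibration takes no time and is no camera call.
A pose or a line that the arm cannot do raises bot.MotionError and nothing moves.
- bot.close_job(): hands the job in; it is judged then, once.
Trained networks look in the newest picture that a camera, given by its name, has taken for a name from the list of things; names that differ only in an ending like _2 or _b are one class to them, and where a whole thing is asked for, a point or a joint stands for the part that bears it (a point fixed in the world has none). Each returns a list of dicts, best first, with "score" (0 to 1); they miss things now and then, are a little off and sometimes report something else, mostly with a low value. They report only what shows in the picture. A call takes as long as a camera call.
- bot.silhouettes(camera, thing): "pixels" (420x560 bool, what is visible of it) and "rect" ([left, top, width, height] in pixels, round what is visible of it).
The state is a dict: "t": time; "q": joint angles; "joint_vel": joint speeds; "tau": joint torques, N m; "tool_pos": TCP position; "eef_rot": TCP orientation; "force": force on the tool from outside, world axes, zero at the start; "wrist_torque": the same for the moment, N m; "width": finger opening in mm; "finger_force": force on a finger pad.
Only numpy, scipy, OpenCV 4.12 (cv2) and the standard library are available. Lean on these libraries where they do the work, as an engineer would, in place of code of your own. Each camera call takes 0.05 s, during which the arm holds its last target. There are 200 camera calls.

## Task

The filter cassette is lying half in its dust box. Push it so that its far edge goes under the retaining lip, lower its near edge until the cassette lies flat and fully home in the well, then slide the catch all the way over its near corner to lock it. Leave the tools lying round the box where they are.

Things in the scene. Friction and masses are not known exactly. Their poses are not given: they have to be found in the camera images.
- dust_box: Low grey box fixed to the bench, place and yaw vary. Origin: on the bench under the well's centre; +x from its front (robot side, within 20 deg) to the lip at the back, +y to the catch's side, +z up. Casing x -82..62, y -62..62 mm. Well x -52..52 mm, floor z 25; side walls and front deck (x -82..-52) 40 mm high. Guide cheeks taper from 106 mm apart (front) to 93 mm (back).
- lip_edge (a point): Middle of the retaining lip's lower edge, box frame (39, 0, 43.5) mm. The lip reaches 13 mm over the back of the well across its whole width (x 39 to 62 mm), 5 mm thick, top at z = 48.5 mm.
- front_edge (a point): Middle of the upper inner edge of the well's front wall: box frame (-52, 0, 40) mm.
- cassette: Loose flat filter cassette, aluminium frame with pleated paper, 100 (its x) x 90 (y) x 14 mm (z), 0.2 to 0.33 kg. Origin: centre of underside, +x to its far edge, +z up. At first it leans about 0.19 rad: far lower edge on the well floor 7 to 17 mm short of the lip, underside on the front wall, near edge 14 to 24 mm out over the front deck and some 3 mm above it. Slides when pushed.
- cassette_near (a point): Middle of the cassette's near end face, half way up its thickness: cassette frame (-50, 0, 7) mm. This edge drops off the front wall into the well by itself or under a light press once it is past that wall (box x > -52 mm). Home: box z = 32 mm, top face 1 mm below the front deck.
- cassette_far (a point): Middle of the cassette's far end face, half way up: cassette frame (50, 0, 7) mm. Leaning, it has about 2 mm of room under the lip. Home: box x 48 to 52 mm (4 mm of play lengthwise), z = 32 mm.
- catch (a joint): Sliding steel catch, m: 0 open (starts 0 to 0.004), 0.026 fully closed. Slides along box -y, stays where left, takes about 2 N; closes only when the cassette lies flat. Flat tongue x -56..-36 mm, z 41.5..45.5 mm, tip at y = 56 mm open, 30 mm closed. It runs on a 40 mm high ear (x -82..-30, y 60..100 mm) with two rails 4 mm higher.
- catch_knob (a point): Centre of the catch's upright grip: 22 mm along box x, 10 mm along box y, from z = 45 to 65 mm. At box frame (-46, 85, 55.5) mm when open, moving to y = 59 mm when closed.
- marker: Pen 135 mm long, 16 mm thick, lying to the left of the box; leave alone. Origin: centre of underside.
- tweezers: Steel tweezers 133 mm long, lying to the right of the box; leave alone. Origin: centre of underside.
- eyecup: Black rubber cup, 52 mm across, 26 mm high, beside the box behind the catch; leave alone. Origin: centre of underside.
- punch: Steel punch 64 mm long, 12 mm thick, lying beside the box on the side without the catch; leave alone. Origin: centre of underside.

How it is judged:
By the outcome, as a careful person would: the job done as asked, in the order asked, and still so for the second after the job is handed in, with the robot touching nothing.
It also fails if it takes over 38 s, if anything falls off the work surface, if the arm or the gripper's body presses on something with over 40 N, if the wrist force passes 120 N, or if a joint passes its speed limit or range.

## Working session

There is one attempt and no reset: what is moved stays moved. The work goes in short steps, each a Python script; the robot and the scene stay as the last script left them, time stands still between calls to the robot, and variables do not carry over. Pictures are saved under pics/ and viewed, at most 10 in all, crops included, and the job is handed in when it is done.

```bash
mkdir -p pics; ls; cat > a.py <<'E'
from workcell import bot
import cv2,numpy as np
for c in ("top","scene"):
    im=bot.camera(c); cv2.imwrite(f"pics/{c}0.png",im[:,:,::-1])
    K=bot.calibration(c); print(c,K["mtx"].round(1).tolist(),K["cam_to_world"].round(3).tolist(), [k for k in K])
    for n in ("dust_box","cassette","catch","eyecup","marker","tweezers","punch"):
        for d in bot.silhouettes(c,n)[:2]:
            p=d["pixels"].astype(np.uint8); r=cv2.minAreaRect(cv2.findNonZero(p))
            print(n,round(d["score"],2),d["rect"],np.round(cv2.boxPoints(r)).tolist())
            np.save(f"pics/{c}_{n}.npy",p) if d is not None else 0
print(bot.read_state())
E
python3 a.py
```

```text
pics
top [[485.2, 0.0, 276.6], [0.0, 485.2, 212.6], [0.0, 0.0, 1.0]] [[-0.028, 0.997, -0.076, 405.314], [-1.0, -0.028, 0.001, -144.116], [-0.001, 0.076, 0.997, 1155.695], [0.0, 0.0, 0.0, 1.0]] ['mtx', 'cam_to_world']
dust_box 0.57 [196.4, 186.1, 72.0, 69.7] [[191.0, 194.0], [262.0, 185.0], [270.0, 248.0], [199.0, 257.0]]
cassette 0.87 [216.7, 200.4, 49.6, 45.4] [[216.0, 204.0], [256.0, 198.0], [263.0, 241.0], [223.0, 247.0]]
catch 0.65 [200.0, 236.3, 14.8, 9.0] [[201.0, 235.0], [216.0, 235.0], [216.0, 243.0], [201.0, 243.0]]
eyecup 0.8 [184.3, 196.2, 22.0, 22.5] [[184.0, 196.0], [205.0, 196.0], [205.0, 216.0], [184.0, 216.0]]
marker 0.59 [164.2, 217.5, 8.2, 56.6] [[162.0, 219.0], [168.0, 219.0], [173.0, 274.0], [166.0, 274.0]]
tweezers 0.63 [340.9, 225.2, 3.2, -0.5] [[341.0, 225.0], [341.0, 225.0], [340.0, 225.0], [340.0, 225.0]]
punch 0.53 [266.0, 186.4, 9.5, 22.1] [[268.0, 187.0], [271.0, 186.0], [277.0, 211.0], [273.0, 212.0]]
scene [[445.8, 0.0, 284.7], [0.0, 445.8, 205.8], [0.0, 0.0, 1.0]] [[0.574, 0.428, -0.698, -151.812], [-0.819, 0.322, -0.475, -597.144], [0.021, 0.844, 0.535
[... 931 characters left out ...]
 0.5363872 , -0.00441433,  1.53790277,  0.00261988,
        1.06731406, -0.07119232]), 'joint_vel': array([ 5.63396447e-04,  7.15052656e-05, -8.53185818e-04,  6.74354920e-04,
       -6.10613882e-04,  6.20859282e-04,  1.63264168e-03]), 'tau': array([ 1.03244594e-03, -5.83283186e+01,  1.04808815e+00, -2.59429371e+01,
        1.23995790e-02,  1.70795454e-03, -2.51235525e-05]), 'tool_pos': array([ 158.15120758, -630.45402821,  231.29697857]), 'eef_rot': array([ 9.59170655e-07,  9.92454669e-01,  1.22612113e-01, -1.96328148e-05]), 'force': array([-0.39465159,  0.64623677, -0.18696167]), 'wrist_torque': array([-0.02968069,  0.03434274,  0.00885503]), 'finger_force': 0.0, 'width': 85.72807856211647}
```

```bash
cat > b.py <<'E'
from workcell import bot
import cv2,numpy as np
im=cv2.imread("pics/top0.png")[165:295,140:360]
cv2.imwrite("pics/topc.png",cv2.resize(im,None,fx=3.5,fy=3.5,interpolation=cv2.INTER_CUBIC))
K=bot.calibration("wrist");print({k:np.round(v,3).tolist() for k,v in K.items()})
print(bot.inverse_kinematics([440,-40,330],[0,1,0,0]),bot.inverse_kinematics([400,-40,60],[0,1,0,0]),bot.inverse_kinematics([380,-40,60],[0,1,0,0]))
E
python3 b.py
```

```text
{'mtx': [[325.192, 0.0, 277.38], [0.0, 325.192, 216.396], [0.0, 0.0, 1.0]], 'hand_eye': [[0.0, 0.948, 0.319, 82.783], [1.0, -0.0, -0.0, 0.275], [-0.0, 0.319, -0.948, -142.189], [0.0, 0.0, 0.0, 1.0]]}
[ 0.51130901  0.10346145 -0.55617491  1.90772678  0.05986283  1.14658363
 -1.63792527] [ 0.23223516  0.46315802 -0.28679192  2.26214107  0.29493767  0.44979566
 -1.86357973] [ 0.24822174  0.44334088 -0.30299975  2.30781899  0.3143132   0.42684879
 -1.88552033]
```

View pics/topc.png

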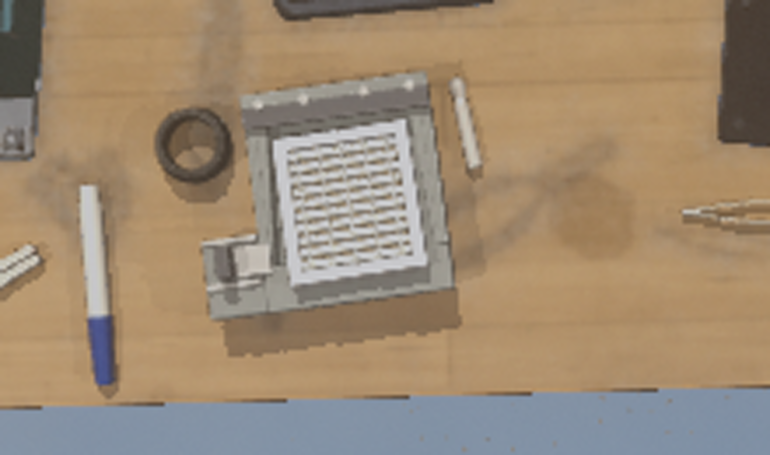

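```bash
cat > c.py <<'E'
from workcell import bot
import cv2,numpy as np
bot.movep([400,-40,190],[0,1,0,0]); bot.command_gripper(0)
bot.wait(0.2)
s=bot.read_state(); im=bot.camera("wrist"); print(s["t"],s["tool_pos"],s["eef_rot"])
np.savez("w1.npz",p=s["tool_pos"],q=s["eef_rot"]); cv2.imwrite("pics/w1.png",im[:,:,::-1])
for n in ("dust_box","cassette","catch","marker","eyecup"):
    for d in bot.silhouettes("wrist",n)[:1]:
        print(n,d["score"],d["rect"],np.round(cv2.boxPoints(cv2.minAreaRect(cv2.findNonZero(d["pixels"].astype(np.uint8))))).tolist())
cv2.imwrite("pics/w1c.png",cv2.resize(im[:,:,::-1],(800,600),interpolation=cv2.INTER_CUBIC))
E
python3 c.py
```

```text
4.05 [400.00000039 -39.98704771 190.01309561] [1.64948187e-05 9.99999999e-01 2.14554739e-05 1.91012157e-05]
cassette 0.81 [240.3, 67.1, 115.6, 117.2] [[242.0, 74.0], [345.0, 62.0], [358.0, 174.0], [255.0, 186.0]]
catch 0.73 [199.6, 150.3, 44.4, 28.0] [[198.0, 157.0], [239.0, 148.0], [244.0, 174.0], [203.0, 182.0]]
marker 0.93 [124.4, 110.7, 27.3, 120.0] [[117.0, 113.0], [133.0, 110.0], [152.0, 231.0], [136.0, 234.0]]
eyecup 0.76 [162.7, 54.9, 55.1, 51.5] [[163.0, 57.0], [214.0, 57.0], [214.0, 106.0], [163.0, 106.0]]
```

View pics/w1c.png

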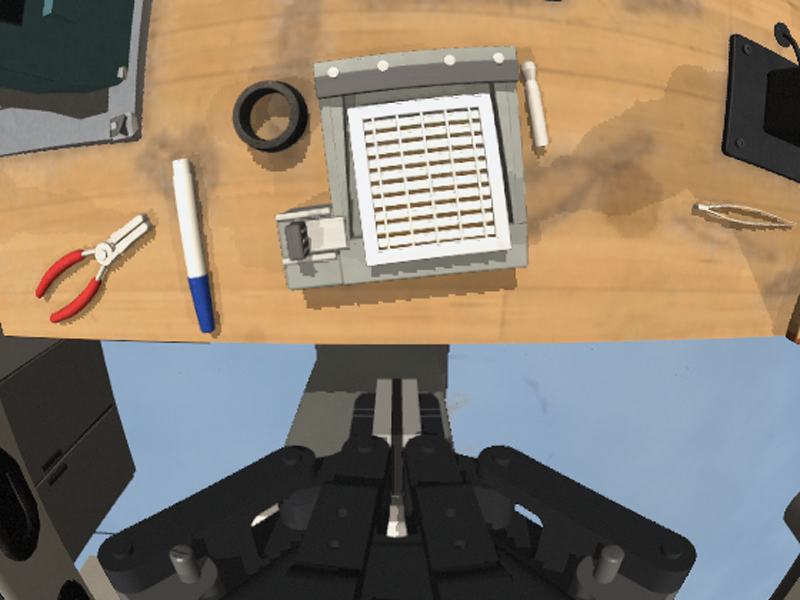

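```bash
python3 -c "
import cv2
im=cv2.imread('pics/w1.png')[25:215,185:385]
cv2.imwrite('pics/w1z.png',cv2.resize(im,None,fx=3,fy=3,interpolation=cv2.INTER_CUBIC))"
```

```text
(no output)
```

View pics/w1z.png

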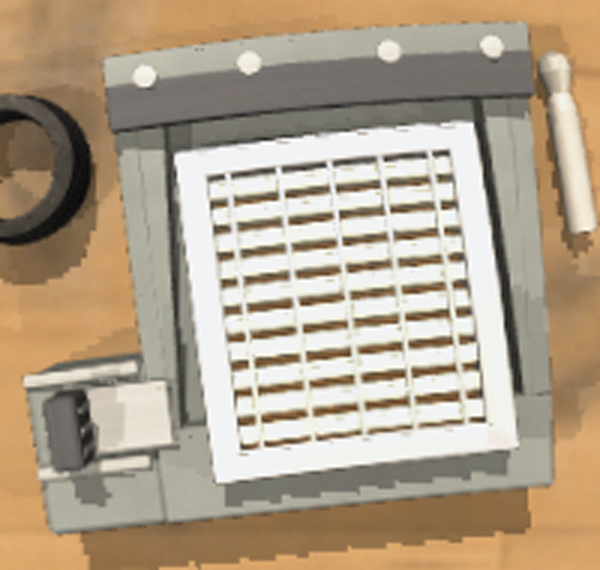

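```bash
cat > fit.py <<'E'
from workcell import bot
import cv2,numpy as np
from scipy.optimize import least_squares
from scipy.spatial.transform import Rotation as R
C=bot.calibration("wrist")
def proj(P,p,q):
    W=np.eye(4); W[:3,:3]=R.from_quat(np.r_[q[1:],q[0]]).as_matrix(); W[:3,3]=p
    T=np.linalg.inv(W@C["hand_eye"]); c=(T[:3,:3]@np.array(P).T).T+T[:3,3]; c=c*[1,-1,-1]
    return cv2.fisheye.projectPoints(c[None].astype(float),np.zeros(3),np.zeros(3),C["mtx"],np.zeros(4))[0][0]
def boxw(P,b): return np.c_[(R.from_euler('z',b[2]).apply(P))[:,:2]+b[:2],np.array(P)[:,2]]
def cas(P,c): # c: far lower x, y, yaw, pitch in box frame
    return R.from_euler('zyx',[c[2],c[3],0]).apply(np.array(P,float)-[50,0,0])+[c[0],c[1],25]
if __name__=="__main__":
    d=np.load("w1.npz"); p,q=d["p"],d["q"]
    z=lambda a:np.array(a)/3+[185,25]-1/3
    B=np.array([[39,62,48.5],[39,-62,48.5],[62,62,48.5],[62,-62,48.5],[-82,-62,40],[-82,100,40]],float)
    zb=z([(113,131),(530,95),(104,60),(526,22),(551,486),(50,532)])
    r=least_squares(lambda b:(proj(boxw(B,b),p,q)-zb).ravel(),[470,-40,.1]); b=r.x; print("box",b,r.fun.round(1))
    P=[[50,45,14],[50,-45,14],[-50,-45,14],[-50,45,14]]
    zc=z([(175,154),(472,121),(517,446),(217,483)])
    for w in (0,1):
        f=lambda c:np.r_[(proj(boxw(cas(P,c),b),p,q)-zc).ravel(),w*50*(c[3]-.19)]
        r=least_squares(f,[25,0,0,.19]); print("cas",r.x,r.fun.round(1), cas([[-50,0,0],[-50,0,7],[50,0,7]],r.x).round(1).tolist())
    print("knob",((proj(boxw(np.array([[-57,90,65],[-57,80,65],[-35,80,65],[-35,90,65.]]),b),p,q)-[185,25])*3).round().tolist())
    np.save("box.npy",b)
E
python3 fit.py
```

```text
box [ 4.89048018e+02 -5.72868244e+01  1.03541187e-01] [-1.5 -0.   2.2 -0.1 -1.2 -1.4  0.7 -0.5  1.2  0.4 -1.3  1.9]
cas [3.05153197e+01 2.61205947e-01 2.87004078e-02 1.15970360e-01] [-0.8 -0.2  0.8 -0.6 -0.2  0.4  0.2  0.4 -0. ] [[-68.8, -2.6, 36.6], [-68.0, -2.6, 43.5], [31.3, 0.3, 32.0]]
cas [2.98912999e+01 3.35651027e-01 2.66164977e-02 1.76632735e-01] [-0.9 -0.5  0.6 -0.7  1.   0.6 -0.7  0.6 -0.7] [[-68.5, -2.3, 42.6], [-67.3, -2.3, 49.5], [31.1, 0.3, 31.9]]
knob [[44.0, 474.0], [78.0, 470.0], [67.0, 394.0], [33.0, 399.0]]
```

```bash
cat > h.py <<'E'
from workcell import bot
import cv2,numpy as np
from fit import *
b=np.load("box.npy"); Q=[0,np.cos(b[2]/2),np.sin(b[2]/2),0]
W=lambda x,y,z: boxw(np.array([[x,y,z]],float),b)[0]
def st(m):
    s=bot.read_state(); l=R.from_euler('z',-b[2]).apply(s["tool_pos"]-[b[0],b[1],0]); print(m,round(s["t"],2),"boxpos",l.round(1),"F",s["force"].round(1))
def snap(n,x=None):
    s=bot.read_state(); im=bot.camera("wrist"); np.savez(n+".npz",p=s["tool_pos"],q=s["eef_rot"])
    cv2.imwrite(f"pics/{n}.png",im[:,:,::-1]); return im[:,:,::-1]
E
cat > d.py <<'E'
from h import *
bot.movep(W(-97,0,80),Q); bot.move_straight(W(-97,0,45),vel=100); st("down")
for x in (-82,-76,-70,-66,-63):
    f=bot.move_straight(W(x,0,45),vel=50,f_stop=15); st(f"x{x} {f}")
    if f: break
im=snap("w2"); cv2.imwrite("pics/w2c.png",cv2.resize(im,(800,600),interpolation=cv2.INTER_CUBIC))
E
python3 d.py
```

```text
down 5.38 boxpos [-96.    0.   45.9] F [0.7 0.8 0.5]
x-82 False 5.83 boxpos [-81.6   0.   45.1] F [ 0.2  0.3 -0.4]
x-76 False 6.09 boxpos [-75.7   0.   45. ] F [-0.1  0.9  0.5]
x-70 False 6.36 boxpos [-69.4   0.1  45. ] F [-0.1 -0.9  0.4]
x-66 False 6.61 boxpos [-65.6   0.   45.1] F [ 0.6 -0.3  0.2]
x-63 False 6.86 boxpos [-62.7   0.   45. ] F [-0.9  0.6 -0.4]
```

View pics/w2c.png

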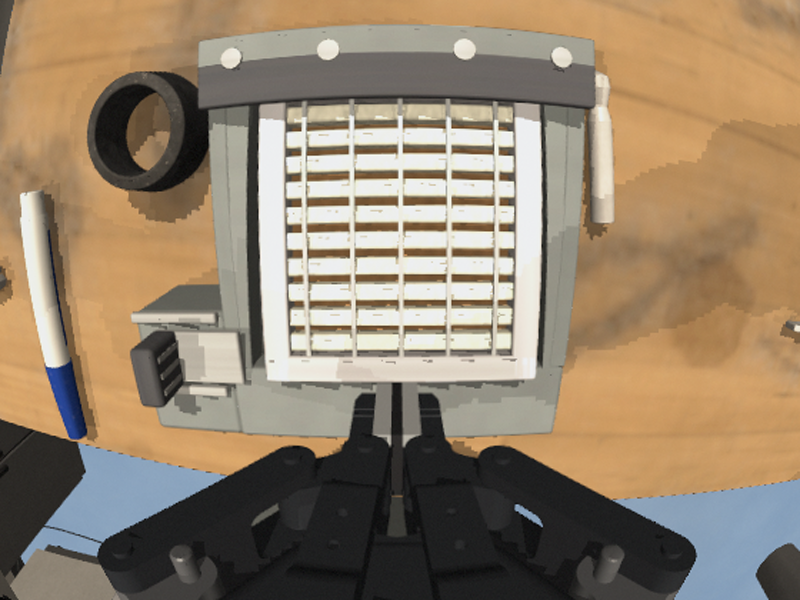

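```bash
cat > e.py <<'E'
from h import *
for x in (-60,-58,-56,-54):
    f=bot.move_straight(W(x,0,45),vel=40,f_stop=12); st(f"x{x} {f}")
    if f: break
im=snap("w3"); cv2.imwrite("pics/w3c.png",cv2.resize(im,(800,600),interpolation=cv2.INTER_CUBIC))
E
python3 e.py
```

```text
x-60 False 7.16 boxpos [-59.5   0.   45.1] F [ 0.2 -0.5 -0.6]
x-58 False 7.41 boxpos [-57.7   0.   45. ] F [ 0.2 -0.5  0.2]
x-56 False 7.66 boxpos [-55.8   0.   45. ] F [-1.   0.4 -0. ]
x-54 False 7.91 boxpos [-53.8   0.   45. ] F [1.3 0.1 0.6]
```

View pics/w3c.png

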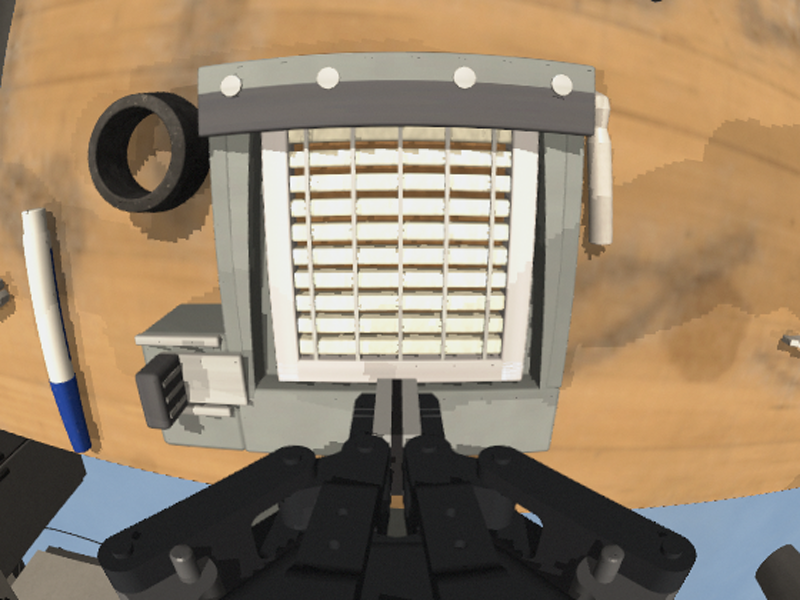

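```bash
cat > g.py <<'E'
from h import *
bot.move_straight(W(-60,0,47),vel=60); bot.move_straight(W(-60,0,60),vel=100)
bot.move_straight(W(-40,0,55),vel=100)
f=bot.move_straight(W(-40,0,36),vel=30,f_stop=8); st(f"press {f}")
bot.move_straight(W(-40,0,80),vel=150)
bot.movep(W(-46,118,80),Q); bot.move_straight(W(-46,118,52),vel=100); st("side")
bot.move_straight(W(-46,104,52),vel=60)
f=bot.move_straight(W(-46,60,52),vel=35,f_stop=12); st(f"catch {f}")
bot.move_straight(W(-46,82,52),vel=80); bot.move_straight(W(-46,90,100),vel=150)
bot.movep(W(-90,0,150),Q); bot.wait(.2)
im=snap("w4"); st("end"); cv2.imwrite("pics/w4z.png",cv2.resize(im[0:260,150:420],None,fx=2.3,fy=2.3,interpolation=cv2.INTER_CUBIC))
E
python3 g.py
```

```text
press True 9.39 boxpos [-40.3  -0.1  39.1] F [-1.5 -0.   8. ]
side 10.79 boxpos [-46.3 117.2  51.6] F [ 0.7  0.8 -1.3]
catch True 12.0 boxpos [-45.9  77.4  51.9] F [0.4 3.  1.9]
end 13.5 boxpos [-89.9   1.1 149.4] F [-0.5 -0.   0.5]
```

View pics/w4z.png

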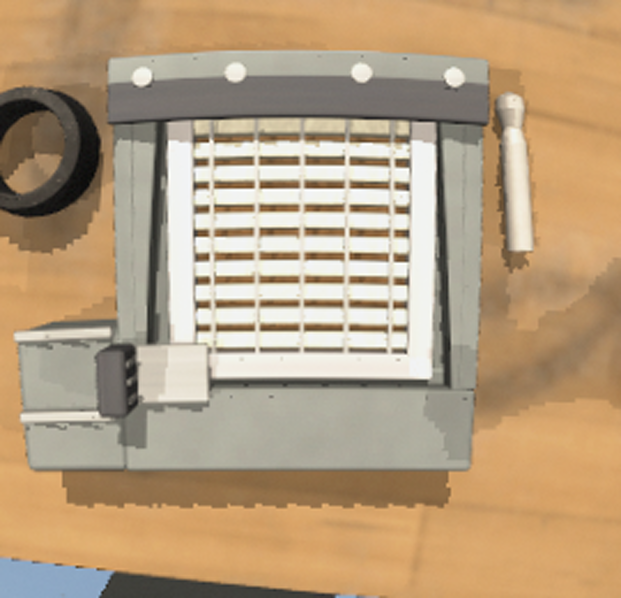

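```bash
cat > i.py <<'E'
from h import *
d=np.load("w4.npz")
for y in (30,32,34): print(y,(proj(boxw(np.array([[-56,y,45.5],[-36,y,45.5],[-56,-62-30+y,40],[-82,-62,40],[-82,100,40]],float),b),d["p"],d["q"])-[150,0])*2.3)
bot.movep(W(-46,100,90),Q); bot.move_straight(W(-46,92,52),vel=100)
f=bot.move_straight(W(-46,62,52),vel=25,f_stop=22); st(f"catch {f}")
bot.move_straight(W(-46,82,52),vel=80); bot.move_straight(W(-46,90,100),vel=150)
bot.movep(W(-90,0,150),Q); bot.wait(.2)
im=snap("w5"); st("end"); cv2.imwrite("pics/w5z.png",cv2.resize(im[0:260,150:420],None,fx=2.3,fy=2.3,interpolation=cv2.INTER_CUBIC))
E
python3 i.py
```

```text
30 [[207.0881285  401.71034778]
 [205.77911788 342.69095181]
 [474.29367376 400.80692099]
 [469.49173984 472.19715091]
 [ 23.32419385 471.65980012]]
32 [[201.19103423 401.75458894]
 [199.78309012 342.77477609]
 [468.76328262 400.67479211]
 [469.49173984 472.19715091]
 [ 23.32419385 471.65980012]]
34 [[195.30536796 401.80273014]
 [193.79900925 342.86505968]
 [463.21332334 400.54590509]
 [469.49173984 472.19715091]
 [ 23.32419385 471.65980012]]
catch True 15.42 boxpos [-46.   77.5  52. ] F [-0.9  3.1  1.4]
end 16.92 boxpos [-89.9   1.1 149.4] F [-0.2  0.5  0.3]
```

View pics/w5z.png

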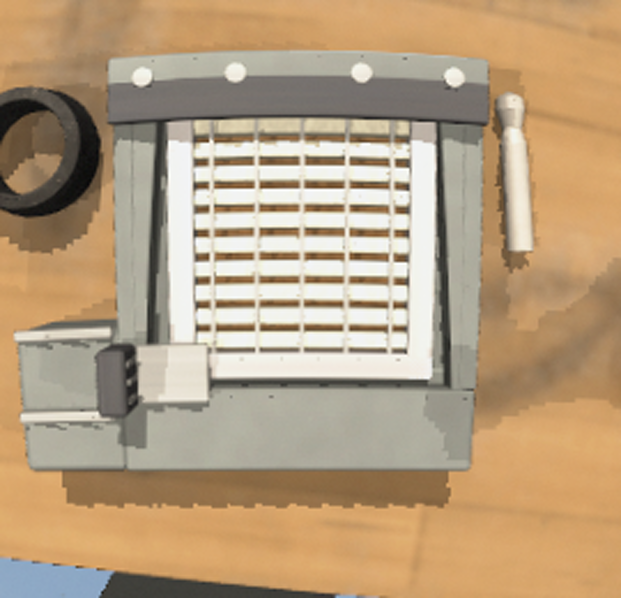

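The tongue tip shows at about (209, 375), where the closed position (y = 30) projects to about x = 207. A second push with a 22 N limit stopped at the same place, so the catch is against its stop. The cassette lies flat under the lip and the tools have not moved.

```bash
python3 -c "
from workcell import bot
print(bot.close_job())"
```

```text
the job is handed in; nothing more can be done
None
```

The cassette is under the lip and flat in the well, the catch is fully closed over its near corner, the tools were not touched, and the job was handed in at about 17 s of the 38 s allowed.

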